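Put the brush back in its fitted tool tray

ROBOT

A 6-joint arm with a two-finger parallel gripper is mounted at the origin on a cart in front of the work surface, level with it; the furniture and walls round the work are solid. World frame = base frame: x ahead of the robot, y to its left, z up, the work surface at z = 0. Lengths are in mm, angles in rad, forces in N, time in s.
With the tool pointing down it reaches from about 375 to 925 mm from the base axis. Payload 5.7 kg.
Tool frame: the origin (TCP) lies at the very end of the fingers, on their centre line; the grasp point (between the pads) lies 19 mm behind it (arm.grip_point_offset is the z of the grasp point in the tool frame, in mm); z points along the fingers, y is the line along which they close (so a half turn about z gives the same grasp; the last joint's range is limited). The gripper opens to 85 mm and grips with 20 to 120 N. Pads are 22 mm wide; open, the fingers measure 114 mm over their backs; the gripper's body (76 mm by 85 mm) begins 54 mm behind the grasp point. The pads swing forward as they close: fully open they stand 13 mm farther back than shut.
Start: joints at [-1.451, 0.359, 1.51, -0, 1.272, -0.115], TCP at [139.575, -583.504, 191.667] pointing down, gripper open.
Joint ranges: [-2.97, 2.97], [-1.01, 2.36], [0.21, 2.38], [-0.96, 4.11], [0.2, 2.71], [-2.98, 2.98]. Speed limits (rad/s): [2.39, 2.39, 3.14, 3.14, 3.14, 3.14].

INTERFACE

Orientations are given as [roll, pitch, yaw] about the fixed x, y, z axes, in that order (R = Rz(yaw) Ry(pitch) Rx(roll)).
In Python, from cell import arm, grab_frame, camera_model, workorder gives the robot as it stands.
- The arm moves only by the tool servo_tool, never from a script. Its arguments are lists of equal length, an entry for each row: "linear": the shift along the tool's x, y, z in mm, a list of three; "turn": the turn about the tool's z in rad; "claw": the opening in per cent of the stroke, from 0 (shut) to 100 (fully open). In form: {"linear": [[tx, ty, tz], ...], "turn": [turn, ...], "claw": [claw, ...]}. A call has exactly 10 rows; each row is the pose to reach, as a shift and turn from the pose commanded when the call began, along the tool's axes at that moment; what a row does not reach only later rows make up. A row lasts 1/10 s, in which the tool goes at most 50 mm and 8.59 degrees, less where a joint would pass 70% of its speed; a pose out of reach is approached as far as the arm can. A call with a gripper value outside its range is refused whole. The fingers move at their own pace and stop on an object; the grip force is fixed at half the most. Time passes only in rows, so rows that repeat a pose let the fingers close, or fill a call up. It gives the time, the measured TCP pose, the force, the opening and the grip force at its end, in the units of the state.
- arm.observe(): the state, without advancing time (a new reading comes with each control period).
- grab_frame(name): name is "side" or "top"; returns (picture, depth): 420x560x3 uint8, red, green, blue; 420x560 float32, mm along the optical axis (not along the pixel's ray), 0 where there is no reading.
- camera_model(name): a dict with "intrinsics" (3x3 intrinsics, pixels), "world_from_camera" (4x4, takes a point from camera to world coordinates). Camera axes: x right, y down, z forward; pixel columns grow to the right and rows downward; lengths in mm; the calibration is good to about 2 mm. A picture is of the moment at which its call begins. camera_model takes no time and is no camera call.
- workorder.job_done(): hands the job in; it is judged then, once.
The state is a dict: "time": time; "joints": joint angles; "dq": joint speeds; "joint_torque": joint torques, N m; "eef_pos": TCP position; "eef_rot": TCP orientation; "wrist_force": force on the tool from outside, world axes, zero at the start; "wrist_torque": the same for the moment, N m; "width": finger opening in mm; "finger_force": force on a finger pad.
Only numpy, scipy, OpenCV 4.12 (cv2) and the standard library are available. Lean on these libraries where they do the work, as an engineer would, in place of code of your own. Each camera call takes 0.05 s, during which the arm holds its last target. There are 200 camera calls.

TASK

Pack the brush for carrying: swing the tray's hold-down bar aside, slide the flat brush off the tray's ledge into its own empty compartment so that it lies flat there, and swing the bar fully back across the handles to its stop. The brush's ferrule is loose, so slide it, don't lift it; leave the file and the spatula lying in their compartments and everything else on the table alone.

Things in the scene. Friction and masses are not known exactly. Their poses are not given: they have to be found in the camera images.
- tray: Fixed wooden tool tray, 228 (x) x 300 (y) mm; flat top 34 mm above the table, no rim. Origin: centre of its underside. x points away from the robot, y (robot's left, turned up to 0.2 rad) along the tools to their handles. Front to back: plain ledge x = -114 to -33, then the brush's, the file's and the spatula's compartments, sunk into the top; 9 mm walls, flush with the ledge.
- brush_bay (a point): Middle of the floor of the empty, blue-lined brush compartment: tray frame (-11, 0, 26) mm, axes as the tray's. 8 mm deep, y = -106 to 106; 44 mm wide at the head (y = -106 to 6), 24 mm wide at the handle (y = 6 to 106).
- brush: Flat bristle brush, 36 x 195 x 10 mm, 0.07 kg, flat on the ledge, askew (to 0.3 rad), up to 20 mm off along y, the right way round. Origin: middle of its underside (34 mm above the table on the ledge, 26 mm in its compartment). y from bristle ends (-97) to handle end (+98). Ferrule y = -55 to -30, 36 wide; shoulder to y = 0, 34 wide; handle beyond, 16 wide. Ferrule loose.
- bar (a joint): Angle (rad) of the hold-down bar about its upright pivot. 0: against its stop, across the three handles, free end towards the robot (tray -x). Grows counter-clockwise from above (free end to tray -y) up to 1.65; at 1.57 it lies along the tray's far edge, all compartments open. Starts at 0 to 0.3. Stays where left; about 1 N at the knob turns it.
- pivot (a point): Pivot axis of the bar at the tray's top, tray frame (101, 65, 34) mm. The bar (steel, rubber underside) is 22 mm wide and reaches 126 mm from here; its underside is 5 mm, its upper face 15 mm above the tray's top: it clears tools lying flat in their compartments, not one that is propped up or lies on top of the tray.
- knob (a point): Middle of the dark wooden knob upright on the bar near its free end, 114 mm from the pivot: round, 16 mm thick, rising from 49 to 83 mm above the table (this point at 65).
- file_flat: Flat file with red handle, 24 x 265 x 24 mm, loose in its compartment (middle tray x = 35.5 mm, 31 wide, 278 long, floor 10 above the table); handle to tray +y, origin under its middle.
- spatula: Steel spatula with wooden handle, 22 x 238 x 21 mm, loose in its compartment (middle tray x = 74 mm, 28 wide, 252 long, floor 16 above the table); handle to tray +y, origin under its middle.
- modelling_tool: Wooden modelling tool lying at the right front, 20 x 205 x 8 mm (bystander; origin under its middle).
- sanding_block: Wooden sanding block at the left front, 55 x 90 x 30 mm (bystander; origin under its middle).
- cast_lemon: White plaster lemon left of the tray, 48 x 80 x 43 mm (bystander; origin under its middle).
- cast_pod: White plaster pod lying behind the tray, 38 x 92 x 33 mm (bystander; origin under its middle).

How it is judged:
By the outcome, as a careful person would: the job done as asked, in the order asked, and still so for the second after the job is handed in, with the robot touching nothing.
It also fails if it takes over 72 s, if anything falls off the work surface, if the arm or the gripper's body presses on something with over 40 N, if the wrist force passes 120 N, or if a joint passes its speed limit or range.

## Working session

There is one attempt and no reset: what is moved stays moved. The work goes in short steps, Python scripts to look and compute and a tool call to move; the robot and the scene stay as the last step left them, time stands still between calls to the robot, and variables do not carry over. Pictures are saved under pics/ and viewed, at most 10 in all, crops included, and the job is handed in when it is done.

Besides the shell and the picture viewer there is one more tool, called after "Call:" by a JSON object that holds its "name" and its "arguments". servo_tool: Moves the arm, as the interface text tells. Its arguments: {"type":"object","properties":{"linear":{"type":"array"},"turn":{"type":"array"},"claw":{"type":"array"}},"required":["linear","turn","claw"]}

```bash
ls; mkdir -p pics; python3 - <<'E'
from cell import arm, grab_frame, camera_model
import cv2,numpy as np
for n in ("top","side"):
    p,d=grab_frame(n); np.savez(f"{n}0.npz",p=p,d=d); cv2.imwrite(f"pics/{n}0.png",p[:,:,::-1])
    c=camera_model(n); print(n,np.round(c["intrinsics"],1).tolist(),np.round(c["world_from_camera"],3).tolist())
s=arm.observe(); print(s["time"],s["eef_pos"],s["eef_rot"],s["width"],arm.grip_point_offset)
E
```

```text
pics
top [[382.4, 0.0, 278.3], [0.0, 382.4, 208.2], [0.0, 0.0, 1.0]] [[-0.018, -0.995, 0.094, 500.848], [-0.999, 0.021, 0.033, 15.886], [-0.034, -0.093, -0.995, 1178.966], [0.0, 0.0, 0.0, 1.0]]
side [[411.5, 0.0, 274.4], [0.0, 411.5, 201.7], [0.0, 0.0, 1.0]] [[1.0, -0.01, -0.0, 584.631], [-0.005, -0.502, 0.865, -1244.849], [-0.009, -0.865, -0.502, 798.749], [0.0, 0.0, 0.0, 1.0]]
0.1 [ 139.4767153  -582.87798091  190.94851463] [-3.13998349e+00 -1.79411424e-04  2.34752279e-01] 85.57122349223923 -18.700000000000003
```

View pics/top0.png

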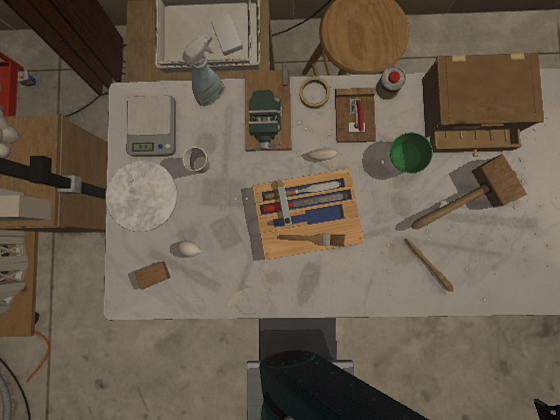

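View pics/side0.png

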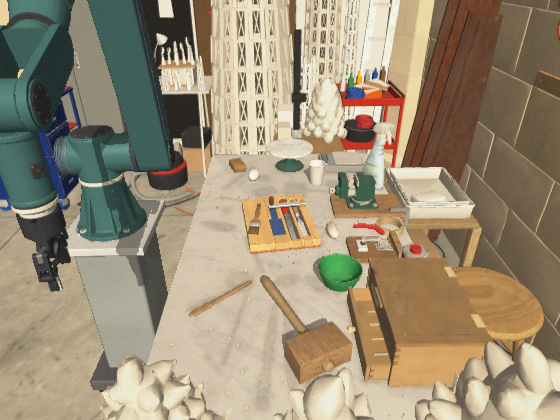

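The top view shows the tray at columns 250–362, rows 168–258. The bar runs from about (278,182) to (285,222), and the brush from (278,237) to (344,240). Next I'll enlarge both views.

```bash
cat > h.py <<'E'
import numpy as np,cv2
from cell import camera_model
C={n:camera_model(n) for n in("top","side")}
def ray(n,u,v):
    c=C[n];T=np.array(c["world_from_camera"]);K=np.array(c["intrinsics"])
    return T[:3,3],T[:3,:3]@np.linalg.solve(K,[u,v,1.])
def onz(n,u,v,z):
    o,d=ray(n,u,v);return o+d*(z-o[2])/d[2]
def tri(a,b):
    (o,d),(p,e)=ray("top",*a),ray("side",*b)
    s=np.linalg.lstsq(np.c_[d,-e],p-o,rcond=None)[0]
    A,B=o+d*s[0],p+e*s[1];return (A+B)/2,np.linalg.norm(A-B)
def proj(n,X):
    c=C[n];T=np.linalg.inv(np.array(c["world_from_camera"]));q=np.array(c["intrinsics"])@(T[:3,:3]@X+T[:3,3]);return q[:2]/q[2]
E
python3 - <<'E'
import numpy as np,cv2
from h import *
t=np.load("top0.npz")["p"][:,:,::-1];s=np.load("side0.npz")["p"][:,:,::-1]
a=cv2.resize(t[160:268,240:374],None,fx=5.9,fy=5.5,interpolation=cv2.INTER_CUBIC)
cv2.imwrite("pics/tc.png",cv2.resize(t[162:266,242:372],None,fx=5.7,fy=5.7,interpolation=cv2.INTER_CUBIC))
cv2.imwrite("pics/sc.png",cv2.resize(s[185:260,235:330],None,fx=8,fy=8,interpolation=cv2.INTER_CUBIC))
d=np.load("top0.npz")["d"]
for u,v in [(300,225),(300,250),(345,180),(340,239),(260,240)]:
    print((u,v),onz("top",u,v,34).round(1), "depth z", (ray("top",u,v)[0]+ray("top",u,v)[1]*d[v,u]).round(1))
E
```

```text
(300, 225) [556.9 -10.6  34. ] depth z [557.  -10.6  32.1]
(300, 250) [482.6  -8.9  34. ] depth z [482.6  -8.9  31.8]
(345, 180) [ 689.8 -149.1   34. ] depth z [ 690.5 -149.7   29.7]
(340, 239) [ 513.  -128.3   34. ] depth z [ 513.  -127.5   39.8]
(260, 240) [514.4 109.9  34. ] depth z [514.9 113.1  -5.5]
```

View pics/tc.png

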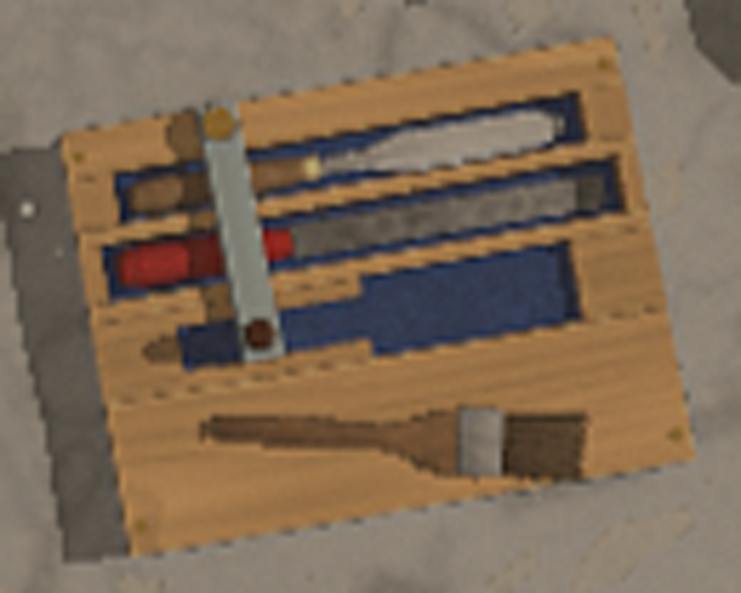

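View pics/sc.png

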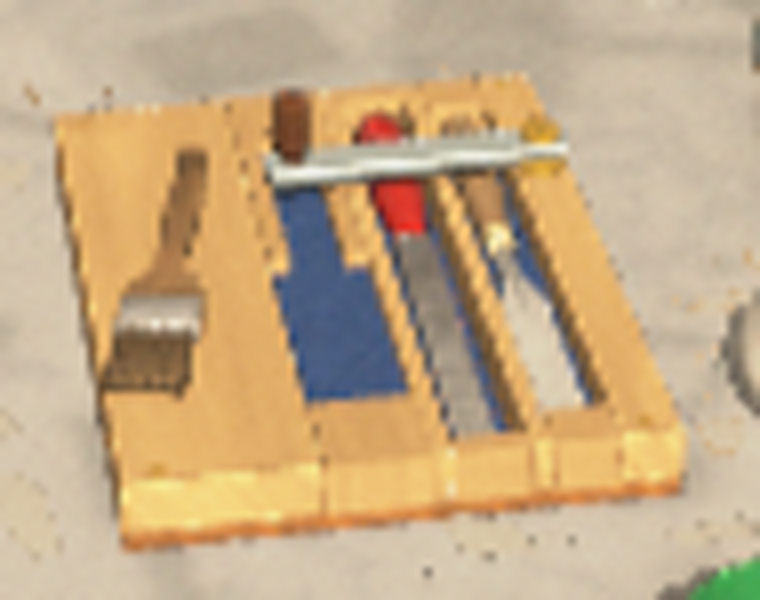

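The top crop shows the tray corners at about (63,137), (613,40), (693,458) and (132,556). The knob is at (259,333), the pivot at (219,122), the brush handle tip at (200,430), and the bristle end at (586,413)–(581,480). The side crop shows the same things: handle tip (192,152), bristle end (103..185,390), knob top (292,95). Now I'll measure from these.

```bash
cat >> h.py <<'E'
T=lambda x,y:((x+.5)/5.7-.5+242,(y+.5)/5.7-.5+162)
S=lambda x,y:((x+.5)/8-.5+235,(y+.5)/8-.5+185)
E
python3 - <<'E'
from h import *
tc=[(63,137),(613,40),(693,458),(132,556)]; sc=[(528,75),(683,432),(122,487),(55,118)]
L=np.array([[114,150],[114,-150],[-114,-150],[-114,150]],float)
P=[]
for a,b in zip(tc,sc):
    X,e=tri(T(*a),S(*b)); print("corner",X.round(1),round(e,1)); P.append(onz("top",*T(*a),34)[:2])
P=np.array(P);c=P.mean(0)
H=(L).T@(P-c);th=np.arctan2(H[0,1]-H[1,0],H[0,0]+H[1,1])
R=np.array([[np.cos(th),-np.sin(th)],[np.sin(th),np.cos(th)]])
print("tray",c.round(1),th.round(4),"resid",(P-(L@R.T+c)).round(1).tolist())
tr=lambda p:(R.T@(np.array(p)[:2]-c)).round(1)
# brush
for nm,a,b in [("tip",(200,430),(192,152)),("br+x",(586,413),(187,393)),("br-x",(581,480),(103,388)),("knobtop",(259,331),(292,95)),("pivot",(219,122),(541,120))]:
    X,e=tri(T(*a),S(*b)); print(nm,X.round(1),round(e,1),"tray",tr(X))
for nm,p,z in [("tip",(200,430),40),("br+x",(586,413),40),("br-x",(581,480),40),("f1",(460,408),42),("f2",(503,410),42),("f3",(502,474),42),("f4",(458,472),42),("knob",(259,331),83),("piv",(219,122),50),
 ("bayR1",(571,244),34),("bayR2",(578,318),34),("neck",(360,298),34),("neck2",(371,354),34),("bayLend",(180,328),34)]:
    X=onz("top",*T(*p),z);print(nm,X.round(1),tr(X))
for nm,l in [("pivot",(101,65)),("bay",(-11,0))]: print(nm,(R@np.array(l)+c).round(1))
np.savez("tray.npz",c=c,R=R,th=th)
E
```

```text
corner [682.  130.3  32.6] 5.1
corner [ 727.  -163.1   31.3] 4.3
corner [ 504.4 -196.6   31.8] 2.5
corner [458.9  96.8  31.1] 3.1
tray [591.  -33.1] 0.1526 resid [[-1.7, -2.5], [-2.2, 1.4], [2.0, 2.4], [1.9, -1.4]]
tip [524.1  60.   33.4] 3.5 tray [-52.  102.1]
br+x [ 528.5 -141.1   37.9] 2.3 tray [-78.2 -97.3]
br-x [ 494.1 -137.3   38.2] 2.6 tray [-111.6  -88.3]
knobtop [571.6  27.4  81.2] 1.8 tray [-10.   62.7]
pivot [683.3  46.3  56.1] 3.1 tray [103.3  64.4]
tip [522.3  59.6  40. ] [-53.9 102.1]
br+x [ 527.3 -140.9   40. ] [-79.3 -96.9]
br-x [ 492.8 -137.2   40. ] [-112.9  -87.9]
f1 [531.1 -75.7  42. ] [-65.7 -33. ]
f2 [529.6 -97.9  42. ] [-70.5 -54.7]
f3 [496.6 -96.4  42. ] [-102.9  -48.2]
f4 [498.1 -73.7  42. ] [-98. -26.]
knob [570.6  27.4  83. ] [-11.   62.8]
piv [682.7  46.4  50. ] [102.7  64.7]
bayR1 [ 616.2 -136.9   34. ] [   9.1 -106.4]
bayR2 [ 577.2 -139.2   34. ] [ -29.8 -102.8]
neck [590.  -25.6  34. ] [0.2 7.6]
neck2 [560.5 -30.6  34. ] [-29.8   7.1]
bayLend [576.1  69.4  34. ] [  0.9 103.6]
pivot [680.9  46.5]
bay [580.1 -34.8]
```

Measurements agree with the given sizes:
- **Tray:** about (591,-33), yaw about 0.155.
- **Bar:** close to 0, knob at (571,27).
- **Brush:** about -0.21 rad askew, 6 mm too far towards +y.

I'll go above the knob first.

Call:
{"name": "servo_tool", "arguments": {"linear": [[562,-494,40],[562,-494,40],[562,-494,40],[562,-494,40],[562,-494,40],[562,-494,40],[562,-494,40],[562,-494,40],[562,-494,40],[562,-494,40]], "turn": [0.075,0.075,0.075,0.075,0.075,0.075,0.075,0.075,0.075,0.075], "claw": [50,50,50,50,50,50,50,50,50,50]}}

```text
time: 1.1
eef_pos: [428.2, -173.7, 164.9]
eef_rot: [-3.142, 0.0, 0.16]
wrist_force: [0.8, -0.9, -0.8]
width: 42.6
finger_force: 0.0
```

```bash
cat >> h.py <<'E'
def rel(p,yaw,q,qyaw):
    "tool shift and turn from pose p,yaw (tool down) to q,qyaw"
    d=np.array(q,float)-p;c,s=np.cos(yaw),np.sin(yaw)
    return [round(c*d[0]+s*d[1],1),round(s*d[0]-c*d[1],1),round(-d[2],1)],round(yaw-qyaw,3)
def here():
    from cell import arm
    o=arm.observe();print("t",round(o["time"],2),o["eef_pos"].round(1),"rot",o["eef_rot"].round(3),"w",round(o["width"],1),"F",np.round(o["wrist_force"],1))
    return o["eef_pos"],o["eef_rot"][2]
E
python3 -c "
from h import *
p,y=here();print(rel(p,y,(571,27.4,145),.16))"
```

```text
t 1.1 [ 428.2 -173.7  164.9] rot [-3.142  0.     0.16 ] w 42.6 F [ 0.8 -0.9 -0.8]
([np.float64(172.9), np.float64(-175.9), np.float64(19.9)], np.float64(-0.0))
```

Call:
{"name": "servo_tool", "arguments": {"linear": [[173,-176,20],[173,-176,20],[173,-176,20],[173,-176,20],[173,-176,20],[173,-176,20],[173,-176,20],[173,-176,20],[173,-176,20],[173,-176,20]], "turn": [0,0,0,0,0,0,0,0,0,0], "claw": [50,50,50,50,50,50,50,50,50,50]}}

```text
time: 2.1
eef_pos: [569.8, 24.4, 145.3]
eef_rot: [3.142, 0.0, 0.158]
wrist_force: [-0.5, -1.0, 1.0]
width: 42.7
finger_force: 0.0
```

```bash
python3 -c "
from h import *
p,y=here();print(rel(p,y,(571,27.4,145),.16))
# arc in tool frame from knob, tool y=-tangent... steps
piv=np.array([682,46.5]);k=np.array([571,27.4]);v=k-piv
for f in (1.56/2,1.56/2):
  P=np.r_[k,56];yy=.16
  for i in range(1,11):
    a=f*i/10;c,s=np.cos(a),np.sin(a);q=piv+np.array([c*v[0]-s*v[1],s*v[0]+c*v[1]])
    print([float(x) for x in rel(P,yy,(*q,56),yy+a)[0]],round(-a,3))
  break
"
```

```text
t 2.1 [569.8  24.4 145.3] rot [3.142 0.    0.158] w 42.7 F [-0.5 -1.   1. ]
([np.float64(1.6), np.float64(-2.8), np.float64(0.3)], np.float64(-0.002))
[0.4, 8.8, -0.0] -0.078
[1.5, 17.5, -0.0] -0.156
[3.3, 26.1, -0.0] -0.234
[5.8, 34.5, -0.0] -0.312
[8.9, 42.7, -0.0] -0.39
[12.6, 50.7, -0.0] -0.468
[17.0, 58.3, -0.0] -0.546
[21.9, 65.6, -0.0] -0.624
[27.4, 72.5, -0.0] -0.702
[33.4, 78.9, -0.0] -0.78
```

Call:
{"name": "servo_tool", "arguments": {"linear": [[1.5,-3,0],[1.5,-3,40],[1.5,-3,70],[1.5,-3,89],[1.5,-3,89],[1.5,-3,89],[1.5,-3,89],[1.5,-3,89],[1.5,-3,89],[1.5,-3,89]], "turn": [0,0,0,0,0,0,0,0,0,0], "claw": [50,50,50,50,25,25,25,25,25,25]}}

```text
time: 3.1
eef_pos: [571.9, 28.8, 56.7]
eef_rot: [3.141, -0.001, 0.16]
wrist_force: [0.3, -0.4, -0.5]
width: 21.3
finger_force: 0.0
```

Call:
{"name": "servo_tool", "arguments": {"linear": [[0.4,9,0],[1.5,17.5,0],[3.3,26,0],[5.8,34.5,0],[9,42.7,0],[12.6,50.7,0],[17,58.3,0],[22,65.6,0],[27.4,72.5,0],[33.4,79,0]], "turn": [-0.078,-0.156,-0.234,-0.312,-0.39,-0.468,-0.546,-0.624,-0.702,-0.78], "claw": [25,25,25,25,25,25,25,25,25,25]}}

```text
time: 4.1
eef_pos: [617.2, -44.1, 56.3]
eef_rot: [3.142, -0.0, 0.943]
wrist_force: [0.5, 0.4, -0.7]
width: 21.4
finger_force: 0.0
```

Call:
{"name": "servo_tool", "arguments": {"linear": [[0.4,9,0],[1.5,17.5,0],[3.3,26,0],[5.8,34.5,0],[9,42.7,0],[12.6,50.7,0],[17,58.3,0],[22,65.6,0],[27.4,72.5,0],[33.4,79,0]], "turn": [-0.078,-0.156,-0.234,-0.312,-0.39,-0.468,-0.546,-0.624,-0.702,-0.78], "claw": [25,25,25,25,25,25,25,25,25,25]}}

```text
time: 5.1
eef_pos: [700.8, -63.5, 56.2]
eef_rot: [3.142, -0.0, 1.723]
wrist_force: [0.3, 0.3, -0.0]
width: 21.2
finger_force: 0.0
```

```bash
python3 - <<'E'
from h import *
from cell import grab_frame
p,y=here();z=np.load("tray.npz");print("tray",(z["R"].T@(p[:2]-z["c"])).round(1))
q,d=grab_frame("side");q2,d2=grab_frame("top")
a=cv2.resize(q[170:260,230:340,::-1],(800,655),interpolation=cv2.INTER_CUBIC)[:600];cv2.imwrite("pics/s1.png",a)
np.savez("top1.npz",p=q2,d=d2)
E
```

```text
t 5.1 [700.8 -63.5  56.2] rot [ 3.142 -0.     1.723] w 21.2 F [ 0.3  0.3 -0. ]
tray [103.9 -46.8]
```

View pics/s1.png

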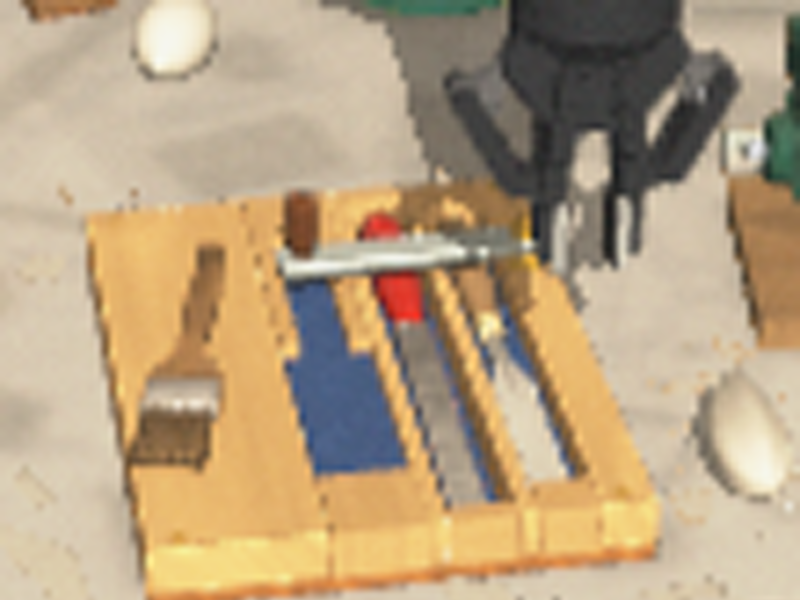

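The bar has not moved, and the fingers at about (600,260) in the crop look far from the place I expect. I'll compare the projected TCP with the picture.

```bash
python3 - <<'E'
from h import *
for X in [(700.8,-63.5,56.2),(571,27.4,83),(682,46.5,49)]:
    for n in("top","side"): print(X,n,proj(n,np.array(X)).round(1))
t=np.load("top1.npz")["p"]
cv2.imwrite("pics/t1.png",cv2.resize(t[80:270,220:400,::-1],None,fx=3.1,fy=3.1,interpolation=cv2.INTER_CUBIC))
E
```

```text
(700.8, -63.5, 56.2) top [316.9 175.8]
(700.8, -63.5, 56.2) side [309.  215.7]
(571, 27.4, 83) top [287.  219.5]
(571, 27.4, 83) side [270.6 196. ]
(682, 46.5, 49) top [280.  183.3]
(682, 46.5, 49) side [301.4 201.3]
```

View pics/t1.png

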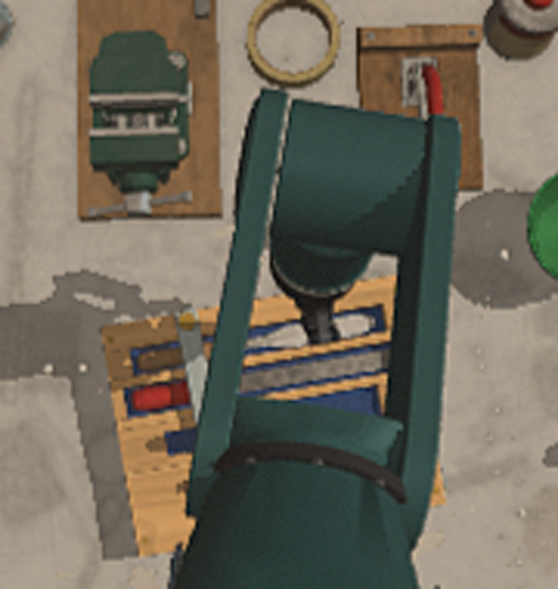

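```bash
python3 - <<'E'
from h import *
from cell import grab_frame
q,d=grab_frame("side");T_=np.array(C["side"]["world_from_camera"]);K=np.array(C["side"]["intrinsics"])
v,u=np.mgrid[160:225,285:340];z=d[160:225,285:340]
X=np.linalg.solve(K,np.stack([(u*z).ravel(),(v*z).ravel(),z.ravel()])).T@T_[:3,:3].T+T_[:3,3]
m=(abs(X[:,0]-701)<60)&(abs(X[:,1]+63)<45)&(X[:,2]>45)&(z.ravel()>0)
Y=X[m];uu=u.ravel()[m];vv=v.ravel()[m]
print(len(Y));i=np.argsort(Y[:,2])[:25]
for k in i: print(uu[k],vv[k],Y[k].round(0))
here()
E
```

```text
1056
313 204 [714. -54.  96.]
314 206 [716. -69.  97.]
316 206 [722. -70.  98.]
307 207 [692. -76.  98.]
306 207 [688. -79. 100.]
315 206 [719. -74. 100.]
306 206 [689. -74. 101.]
314 205 [716. -69. 101.]
313 203 [713. -57. 102.]
307 206 [692. -76. 102.]
315 205 [719. -72. 103.]
314 204 [716. -65. 103.]
316 205 [722. -72. 103.]
304 205 [682. -72. 104.]
313 202 [713. -54. 104.]
305 205 [685. -73. 104.]
316 204 [722. -70. 106.]
307 205 [692. -76. 106.]
304 204 [682. -70. 106.]
306 205 [688. -77. 107.]
315 204 [718. -72. 107.]
314 203 [716. -67. 108.]
317 204 [725. -74. 108.]
317 203 [725. -67. 108.]
313 201 [713. -54. 108.]
t 5.25 [700.7 -63.4  56. ] rot [ 3.141 -0.     1.718] w 21.0 F [ 0.1  0.2 -0.1]
```

The depth picture puts the fingertips at z≈96 while the TCP reads 56, so the real tips stand about 39 mm higher than reported and the swing passed above the knob. Nothing was touched. I'll go back over the knob and measure tip height there before going lower.

Call:
{"name": "servo_tool", "arguments": {"linear": [[0,0,-15],[109,-115,-15],[109,-115,-15],[109,-115,-15],[109,-115,-15],[109,-115,-15],[109,-115,-15],[109,-115,-15],[109,-115,-15],[109,-115,-15]], "turn": [0.1,0.25,0.4,0.55,0.7,0.85,1.0,1.15,1.3,1.42], "claw": [50,50,50,50,50,50,50,50,50,50]}}

```text
time: 6.25
eef_pos: [569.7, 27.2, 71.2]
eef_rot: [-3.141, 0.0, 0.292]
wrist_force: [-0.3, 0.3, 0.2]
width: 43.0
finger_force: 0.0
```

```bash
cat >> h.py <<'E'
def tips(r=70,name="side"):
    "lowest points of the gripper near the TCP, from the side depth picture"
    from cell import grab_frame
    p,_=here();q,d=grab_frame(name);Tm=np.array(C[name]["world_from_camera"]);K=np.array(C[name]["intrinsics"])
    v,u=np.mgrid[:420,:560];X=np.linalg.solve(K,np.stack([(u*d).ravel(),(v*d).ravel(),d.ravel()])).T@Tm[:3,:3].T+Tm[:3,3]
    dark=(q.max(2)<110).ravel()
    m=(abs(X[:,0]-p[0])<r)&(abs(X[:,1]-p[1])<r)&(d.ravel()>0)&(X[:,2]>p[2]+20)&(X[:,2]<p[2]+70)&dark
    Y=X[m];Y=Y[np.argsort(Y[:,2])];print(len(Y),Y[:14].round(0).tolist());return q,d
E
python3 -c "
from h import *
tips();p,y=here();print(rel(p,y,(571,27.4,60),.16))"
```

```text
t 6.25 [569.7  27.2  71.2] rot [-3.141  0.     0.292] w 43.0 F [-0.3  0.3  0.2]
51 [[566.0, 49.0, 112.0], [562.0, 45.0, 114.0], [559.0, 43.0, 115.0], [566.0, 50.0, 115.0], [562.0, 50.0, 115.0], [555.0, 48.0, 116.0], [559.0, 47.0, 117.0], [583.0, -0.0, 118.0], [587.0, -2.0, 119.0], [580.0, -3.0, 120.0], [576.0, -5.0, 121.0], [562.0, 45.0, 122.0], [566.0, 45.0, 122.0], [555.0, 43.0, 123.0]]
t 6.3 [569.8  27.2  71.2] rot [-3.141  0.     0.287] w 42.6 F [-0.6  0.4 -0.8]
([np.float64(1.2), np.float64(0.2), np.float64(11.2)], np.float64(0.127))
```

Call:
{"name": "servo_tool", "arguments": {"linear": [[1,0,10],[1,0,20],[1,0,30],[1,0,38],[1,0,46],[1,0,54],[1,0,54],[1,0,54],[1,0,54],[1,0,54]], "turn": [0.127,0.127,0.127,0.127,0.127,0.127,0.127,0.127,0.127,0.127], "claw": [50,50,50,50,50,50,25,25,25,25]}}

```text
time: 7.3
eef_pos: [571.9, 27.5, 17.4]
eef_rot: [3.141, -0.001, 0.173]
wrist_force: [-0.6, -0.0, -0.3]
width: 21.2
finger_force: 0.0
```

```bash
python3 - <<'E'
from h import *
q,d=tips(50)
cv2.imwrite("pics/s2.png",cv2.resize(q[150:250,220:350,::-1],None,fx=6,fy=6,interpolation=cv2.INTER_CUBIC))
E
```

```text
t 7.3 [571.9  27.5  17.4] rot [ 3.141e+00 -1.000e-03  1.730e-01] w 21.2 F [-0.6 -0.  -0.3]
38 [[604.0, 25.0, 39.0], [608.0, 24.0, 39.0], [565.0, 18.0, 39.0], [568.0, 17.0, 40.0], [561.0, 38.0, 61.0], [572.0, 9.0, 61.0], [576.0, 6.0, 63.0], [561.0, 37.0, 65.0], [579.0, 6.0, 67.0], [583.0, 5.0, 67.0], [576.0, 4.0, 68.0], [572.0, 1.0, 70.0], [583.0, 7.0, 70.0], [576.0, 5.0, 71.0]]
```

View pics/s2.png

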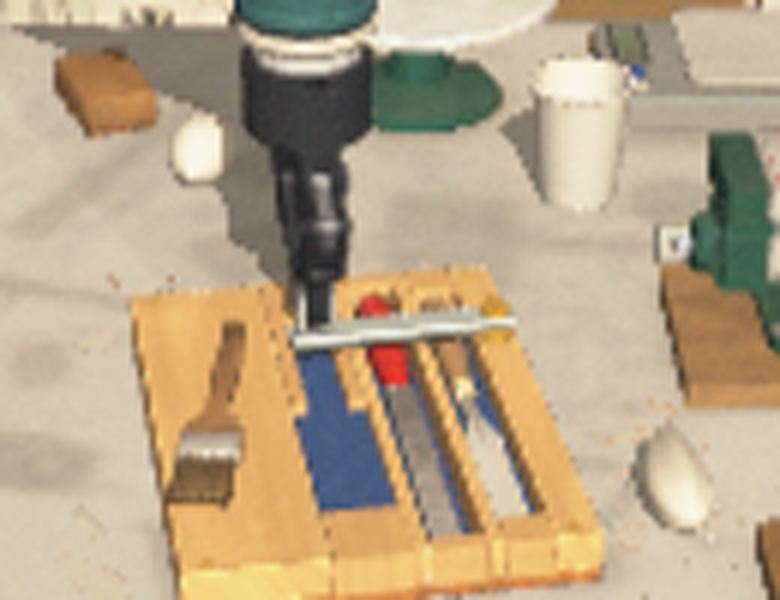

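The picture shows the fingers straddling the knob at about (318,300), tips around z 60, just above the bar. Swinging now.

Call:
{"name": "servo_tool", "arguments": {"linear": [[0.4,9,0],[1.5,17.5,0],[3.3,26,0],[5.8,34.5,0],[9,42.7,0],[12.6,50.7,0],[17,58.3,0],[22,65.6,0],[27.4,72.5,0],[33.4,79,0]], "turn": [-0.078,-0.156,-0.234,-0.312,-0.39,-0.468,-0.546,-0.624,-0.702,-0.78], "claw": [25,25,25,25,25,25,25,25,25,25]}}

```text
time: 8.35
eef_pos: [617.2, -44.7, 17.1]
eef_rot: [-3.14, 0.001, 0.956]
wrist_force: [-1.7, -0.1, 0.9]
width: 21.2
finger_force: 0.7
```

Call:
{"name": "servo_tool", "arguments": {"linear": [[0.4,9,0],[1.5,17.5,0],[3.3,26,0],[5.8,34.5,0],[9,42.7,0],[12.6,50.7,0],[17,58.3,0],[22,65.6,0],[27.4,72.5,0],[34,82,0]], "turn": [-0.078,-0.156,-0.234,-0.312,-0.39,-0.468,-0.546,-0.624,-0.702,-0.78], "claw": [25,25,25,25,25,25,25,25,25,25]}}

```text
time: 9.35
eef_pos: [703.6, -64.1, 16.9]
eef_rot: [-3.14, -0.001, 1.736]
wrist_force: [-1.8, 1.0, -0.4]
width: 21.5
finger_force: 0.7
```

```bash
python3 - <<'E'
from h import *
p,y=here();z=np.load("tray.npz");c,R,th=z["c"],z["R"],z["th"];print("tray",(R.T@(p[:2]-c)).round(1))
from cell import grab_frame
q,d=grab_frame("side")
# is the bar gone from its old line? file handle should be all red, uncovered
hs=cv2.cvtColor(q,cv2.COLOR_RGB2HSV);m=cv2.inRange(hs,(0,170,100),(6,255,255))+cv2.inRange(hs,(174,170,100),(180,255,255))
v,u=np.nonzero(m[185:240,260:330]);print("red",len(u),u.min()+260,u.max()+260,v.min()+185,v.max()+185)
W=lambda x,y,z:np.r_[R@np.array([x,y])+c,z]
# lift, then to start of the push: brush frame middle between fingers at tray y=-10, x=-150
print("start",rel(p+[0,0,0],y,W(-155,-10,60),.05),W(-155,-10,60).round(1))
E
```

```text
t 9.35 [703.6 -64.1  16.9] rot [-3.140e+00 -1.000e-03  1.736e+00] w 21.5 F [-1.8  1.  -0.4]
tray [106.6 -47.8]
red 74 280 287 200 213
start ([np.float64(41.1), np.float64(-261.1), np.float64(-43.1)], np.float64(1.686)) [439.3 -66.5  60. ]
```

Call:
{"name": "servo_tool", "arguments": {"linear": [[0,0,0],[0,0,0],[0,0,-30],[0,0,-60],[41,-261,-65],[41,-261,-65],[41,-261,-65],[41,-261,-65],[41,-261,-65],[41,-261,-65]], "turn": [0,0,0,0,0.14,0.28,0.42,0.56,0.7,0.84], "claw": [45,45,45,60,100,100,100,100,100,100]}}

```text
time: 10.4
eef_pos: [432.2, -64.3, 81.4]
eef_rot: [-3.135, 0.003, 0.885]
wrist_force: [-0.1, -0.4, -1.1]
width: 85.0
finger_force: 0.0
```

```bash
python3 - <<'E'
from h import *
p,y=here();z=np.load("tray.npz");c,R,th=z["c"],z["R"],z["th"]
W=lambda x,y,z:np.r_[R@np.array([x,y])+c,z]
print(rel(p,y,W(-155,-10,80),.05))
E
```

```text
t 10.4 [432.2 -64.3  81.4] rot [-3.135e+00  3.000e-03  8.850e-01] w 85.0 F [-0.1 -0.4 -1.1]
([np.float64(2.8), np.float64(6.9), np.float64(1.4)], np.float64(0.835))
```

Call:
{"name": "servo_tool", "arguments": {"linear": [[3,7,10],[3,7,20],[3,7,35],[3,7,50],[3,7,50],[3,7,50],[3,7,50],[3,7,50],[3,7,50],[3,7,50]], "turn": [0.14,0.28,0.42,0.56,0.7,0.835,0.835,0.835,0.835,0.835], "claw": [100,100,100,100,100,100,100,100,100,100]}}

```text
time: 11.4
eef_pos: [447.7, -68.0, 32.2]
eef_rot: [3.142, -0.0, 0.059]
wrist_force: [-0.0, 0.5, 0.3]
width: 85.4
finger_force: 0.0
```

```bash
python3 - <<'E'
from h import *
q,d=tips(90)
cv2.imwrite("pics/s3.png",cv2.resize(q[150:250,205:335,::-1],None,fx=6,fy=6,interpolation=cv2.INTER_CUBIC))
E
```

```text
t 11.4 [447.7 -68.   32.2] rot [ 3.142 -0.     0.059] w 85.4 F [-0.   0.5  0.3]
21 [[456.0, -24.0, 86.0], [452.0, -114.0, 86.0], [442.0, -25.0, 87.0], [446.0, -26.0, 87.0], [439.0, -27.0, 88.0], [456.0, -118.0, 89.0], [450.0, -120.0, 89.0], [456.0, -24.0, 90.0], [447.0, -121.0, 90.0], [460.0, -120.0, 94.0], [447.0, -122.0, 95.0], [460.0, -116.0, 95.0], [454.0, -123.0, 95.0], [457.0, -124.0, 96.0]]
```

View pics/s3.png

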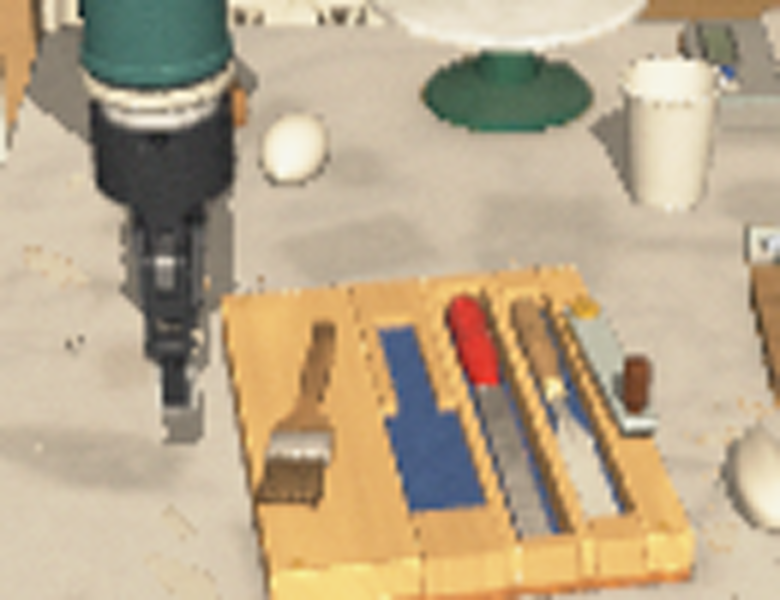

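The bar now lies along the far edge, with its knob at (637,378) in the crop. The grey patch under the fingers at (182,420) could be shadow or the pads, so I'll check its depth.

```bash
python3 - <<'E'
from h import *
from cell import grab_frame
q,d=grab_frame("side")
for v in range(206,228,1):
    o=[]
    for u in (233,235,237):
        a,b=ray("side",u,v);X=a+b*d[v,u];o.append((q[v,u].tolist(),X.round(0).tolist()))
    print(v,o[0],o[1][1],o[2][1])
E
```

```text
206 ([61, 61, 61], [454.0, -135.0, 140.0]) [460.0, -133.0, 139.0] [465.0, -119.0, 130.0]
207 ([97, 93, 91], [455.0, -142.0, 140.0]) [461.0, -139.0, 138.0] [467.0, -138.0, 138.0]
208 ([79, 76, 75], [454.0, -140.0, 136.0]) [460.0, -139.0, 135.0] [443.0, 86.0, -0.0]
209 ([49, 49, 51], [455.0, -144.0, 134.0]) [461.0, -142.0, 133.0] [443.0, 82.0, -2.0]
210 ([62, 62, 60], [452.0, -124.0, 119.0]) [458.0, -124.0, 118.0] [463.0, -110.0, 110.0]
211 ([62, 60, 59], [451.0, -119.0, 112.0]) [458.0, -123.0, 114.0] [464.0, -117.0, 110.0]
212 ([60, 58, 60], [452.0, -128.0, 113.0]) [458.0, -122.0, 110.0] [463.0, -114.0, 105.0]
213 ([62, 64, 63], [452.0, -125.0, 108.0]) [458.0, -123.0, 107.0] [464.0, -122.0, 106.0]
214 ([62, 63, 62], [451.0, -125.0, 104.0]) [457.0, -122.0, 102.0] [463.0, -115.0, 98.0]
215 ([61, 62, 61], [451.0, -123.0, 99.0]) [457.0, -121.0, 98.0] [463.0, -117.0, 95.0]
216 ([55, 56, 56], [450.0, -122.0, 95.0]) [457.0, -125.0, 97.0] [462.0, -114.0, 89.0]
217 ([91, 86, 84], [450.0, -123.0, 91.0]) [457.0, -121.0, 90.0] [463.0, -120.0, 89.0]
218 ([165, 155, 141], [434.0, 13.0, 1.0]) [441.0, 16.0, -1.0] [448.0, 20.0, -3.0]
219 ([145, 136, 120], [434.0, 7.0, 1.0]) [441.0, 10.0, -1.0] [448.0, 12.0, -2.0]
220 ([132, 126, 111], [434.0, 5.0, -2.0]) [442.0, 3.0, -0.0] [449.0, 1.0, 1.0]
221 ([135, 126, 113], [435.0, 1.0, -3.0]) [442.0, -2.0, -2.0] [450.0, -9.0, 2.0]
222 ([137, 128, 112], [435.0, -9.0, -1.0]) [443.0, -11.0, -0.0] [450.0, -7.0, -3.0]
223 ([130, 122, 108], [436.0, -15.0, -2.0]) [443.0, -14.0, -3.0] [450.0, -17.0, -1.0]
224 ([187, 172, 150], [437.0, -22.0, -1.0]) [444.0, -22.0, -2.0] [451.0, -26.0, 1.0]
225 ([193, 178, 156], [437.0, -28.0, -2.0]) [444.0, -31.0, 0.0] [452.0, -32.0, 1.0]
226 ([189, 173, 153], [438.0, -34.0, -2.0]) [445.0, -37.0, -0.0] [452.0, -40.0, 2.0]
227 ([187, 173, 150], [438.0, -41.0, -2.0]) [445.0, -41.0, -1.0] [452.0, -42.0, -1.0]
```

The grey patch is shadow. The open fingertips are at about 87 with the TCP at 32, so the offset is 55: a constant 42 plus the 13 mm swing. I'll go down in front of the tray edge and measure again.

Call:
{"name": "servo_tool", "arguments": {"linear": [[0,0,10],[0,0,20],[0,0,30],[0,0,38],[0,0,44],[0,0,49],[0,0,49],[0,0,49],[0,0,49],[0,0,49]], "turn": [0,0,0,0,0,0,0,0,0,0], "claw": [100,100,100,100,100,100,100,100,100,100]}}

```text
time: 12.5
eef_pos: [448.0, -68.1, -16.6]
eef_rot: [3.141, -0.001, 0.058]
wrist_force: [-0.9, -0.6, 0.6]
width: 85.0
finger_force: 0.0
```

```bash
python3 - <<'E'
from h import *
q,d=tips(75)
p,y=here();z=np.load("tray.npz");c,R,th=z["c"],z["R"],z["th"];print("tray",(R.T@(p[:2]-c)).round(1))
W=lambda x,y,z:np.r_[R@np.array([x,y])+c,z]
for x in (-120,-110,-100,-90,-80,-70,-60,-50,-45): print(x,rel(p,y,W(x,-10,p[2]),.05))
E
```

```text
t 12.5 [448.  -68.1 -16.6] rot [ 3.141e+00 -1.000e-03  5.800e-02] w 85.0 F [-0.9 -0.6  0.6]
18 [[492.0, -116.0, 24.0], [496.0, -128.0, 32.0], [456.0, -24.0, 37.0], [499.0, -114.0, 38.0], [516.0, -112.0, 41.0], [454.0, -118.0, 41.0], [499.0, -114.0, 42.0], [457.0, -26.0, 43.0], [451.0, -125.0, 46.0], [458.0, -126.0, 47.0], [448.0, -127.0, 48.0], [451.0, -123.0, 49.0], [458.0, -124.0, 50.0], [454.0, -121.0, 51.0]]
t 12.55 [447.9 -68.1 -16.7] rot [ 3.141e+00 -1.000e-03  5.800e-02] w 85.5 F [0.1 0.2 0.5]
tray [-146.7  -12.9]
-120 ([np.float64(26.3), np.float64(-5.4), np.float64(-0.0)], np.float64(0.008))
-110 ([np.float64(36.3), np.float64(-6.4), np.float64(-0.0)], np.float64(0.008))
-100 ([np.float64(46.2), np.float64(-7.3), np.float64(-0.0)], np.float64(0.008))
-90 ([np.float64(56.2), np.float64(-8.2), np.float64(-0.0)], np.float64(0.008))
-80 ([np.float64(66.2), np.float64(-9.2), np.float64(-0.0)], np.float64(0.008))
-70 ([np.float64(76.1), np.float64(-10.1), np.float64(-0.0)], np.float64(0.008))
-60 ([np.float64(86.1), np.float64(-11.1), np.float64(-0.0)], np.float64(0.008))
-50 ([np.float64(96.0), np.float64(-12.0), np.float64(-0.0)], np.float64(0.008))
-45 ([np.float64(101.0), np.float64(-12.5), np.float64(-0.0)], np.float64(0.008))
```

Call:
{"name": "servo_tool", "arguments": {"linear": [[10,-3,3],[20,-5,3],[26,-5.5,3],[31,-6,3],[36,-6.5,3],[41,-7,3],[46,-7.5,3],[51,-8,3],[56,-8,3],[61,-8.5,3]], "turn": [0.01,0.01,0.01,0.01,0.01,0.01,0.01,0.01,0.01,0.01], "claw": [100,100,100,100,100,100,100,100,100,100]}}

```text
time: 13.55
eef_pos: [500.3, -55.0, -18.9]
eef_rot: [-3.14, 0.013, 0.049]
wrist_force: [-17.8, -2.0, 38.7]
width: 85.5
finger_force: 20.3
```

```bash
python3 - <<'E'
from h import *
from cell import grab_frame
p,y=here()
a=grab_frame("side")[0]
cv2.imwrite("pics/s4.png",cv2.resize(a[165:245,230:335,::-1],None,fx=7,fy=7,interpolation=cv2.INTER_CUBIC))
E
```

```text
t 13.55 [500.3 -55.  -18.9] rot [-3.14   0.013  0.049] w 85.5 F [-17.8  -2.   38.7]
```

View pics/s4.png

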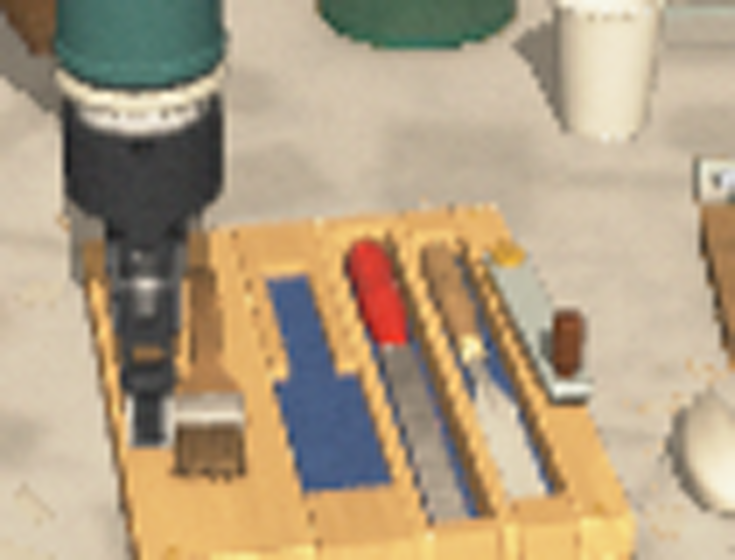

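The push works: the brush head at (210,435) in the crop is turning, with the handle almost lined up. The fingers were rubbing the ledge at 39 N, so I'll raise them 4 mm and continue a little.

Call:
{"name": "servo_tool", "arguments": {"linear": [[-2,0,-4],[-2,0,-4],[-1,0,-4],[0,0,-4],[1,0,-4],[2,0,-4],[3,0,-4],[4,0,-4],[4,0,-4],[4,0,-4]], "turn": [0,0,0,0,0,0,0,0,0,0], "claw": [100,100,100,100,100,100,100,100,100,100]}}

```text
time: 14.6
eef_pos: [512.2, -55.9, -16.0]
eef_rot: [-3.142, -0.0, 0.048]
wrist_force: [-1.3, -1.0, 0.4]
width: 85.5
finger_force: 0.0
```

```bash
cat >> h.py <<'E'
def crop(fn,n,r,f):
    from cell import grab_frame
    q,d=grab_frame(n);np.savez(fn+".npz",p=q,d=d)
    cv2.imwrite(f"pics/{fn}.png",cv2.resize(q[r[0]:r[1],r[2]:r[3],::-1],None,fx=f,fy=f,interpolation=cv2.INTER_CUBIC))
z_=np.load("tray.npz");c_,R_=z_["c"],z_["R"]
tr=lambda p:(R_.T@(np.array(p)[:2]-c_)).round(1)
W=lambda x,y,z:np.r_[R_@np.array([x,y])+c_,z]
E
python3 - <<'E'
from h import *
p,y=here();print(tr(p))
q,d=tips(75)
# brush in side view: ferrule (bright grey) and bristle end; use stored q
np.savez("s5.npz",p=q,d=d)
# profile of depth across head: rows 
for v in (222,225,228,230,232):
    print(v,[(u,q[v,u].tolist()) for u in range(247,272,2)])
E
```

```text
t 14.6 [512.2 -55.9 -16. ] rot [-3.142 -0.     0.048] w 85.5 F [-1.3 -1.   0.4]
[-81.3 -10.5]
t 14.6 [512.2 -55.9 -16. ] rot [-3.142 -0.     0.048] w 85.5 F [-1.3 -1.   0.4]
29 [[572.0, -79.0, 22.0], [575.0, -109.0, 26.0], [565.0, -41.0, 26.0], [568.0, -72.0, 30.0], [498.0, -17.0, 33.0], [519.0, -12.0, 33.0], [498.0, -25.0, 33.0], [499.0, -46.0, 34.0], [546.0, -131.0, 37.0], [545.0, -98.0, 39.0], [533.0, -123.0, 40.0], [545.0, -105.0, 40.0], [526.0, -10.0, 40.0], [533.0, -130.0, 41.0]]
222 [(247, [234, 184, 112]), (249, [231, 179, 109]), (251, [203, 187, 162]), (253, [63, 63, 61]), (255, [59, 61, 58]), (257, [217, 212, 193]), (259, [177, 160, 138]), (261, [184, 168, 148]), (263, [187, 173, 151]), (265, [194, 177, 158]), (267, [167, 143, 114]), (269, [180, 142, 108]), (271, [74, 94, 130])]
225 [(247, [236, 191, 118]), (249, [235, 185, 111]), (251, [185, 162, 132]), (253, [57, 61, 60]), (255, [64, 64, 62]), (257, [217, 210, 192]), (259, [175, 151, 128]), (261, [147, 124, 102]), (263, [165, 147, 122]), (265, [127, 106, 81]), (267, [119, 98, 75]), (269, [226, 177, 109]), (271, [69, 87, 1
[... 227 characters left out ...]
[125, 95, 61]), (267, [131, 100, 67]), (269, [230, 180, 109]), (271, [112, 105, 107])]
230 [(247, [216, 165, 100]), (249, [227, 176, 106]), (251, [229, 176, 107]), (253, [226, 175, 107]), (255, [229, 177, 106]), (257, [229, 178, 106]), (259, [109, 83, 57]), (261, [126, 95, 64]), (263, [138, 106, 69]), (265, [139, 107, 72]), (267, [143, 108, 72]), (269, [214, 162, 99]), (271, [227, 184, 120])]
232 [(247, [151, 114, 73]), (249, [229, 180, 107]), (251, [232, 182, 110]), (253, [230, 179, 110]), (255, [230, 180, 109]), (257, [227, 173, 106]), (259, [115, 87, 59]), (261, [123, 93, 61]), (263, [101, 76, 50]), (265, [124, 94, 61]), (267, [127, 99, 62]), (269, [147, 111, 68]), (271, [224, 173, 108])]
```

Call:
{"name": "servo_tool", "arguments": {"linear": [[-10,0,0],[-10,0,-30],[-10,0,-70],[1,-192,-75],[1,-192,-75],[1,-192,-75],[1,-192,-75],[1,-192,-75],[1,-192,-75],[1,-192,-75]], "turn": [0,0,0,-0.1,-0.1,-0.1,-0.1,-0.1,-0.1,-0.1], "claw": [100,100,100,50,0,0,0,0,0,0]}}

```text
time: 15.65
eef_pos: [503.2, 135.0, 58.9]
eef_rot: [3.141, 0.001, 0.148]
wrist_force: [0.3, -0.1, 0.6]
width: 0.1
finger_force: 0.0
```

```bash
cat >> h.py <<'E'
def brush(z,xl=-113,xh=-33,names=("top","side"),ylo=-125,yhi=125):
    "outline of the dark-brown/grey brush on the ledge, in tray coordinates"
    from cell import grab_frame
    for n in names:
        q,d=grab_frame(n);np.savez(f"last_{n}.npz",p=q,d=d)
        Q=q.astype(int);v,u=np.mgrid[:420,:560]
        o,_=ray(n,0,0);K=np.array(C[n]["intrinsics"]);D=np.linalg.solve(K,np.stack([u.ravel(),v.ravel(),np.ones(u.size)])).T@np.array(C[n]["world_from_camera"])[:3,:3].T
        X=o+D*((z-o[2])/D[:,2])[:,None];L=(X[:,:2]-c_)@R_
        box=(L[:,0]>xl)&(L[:,0]<xh)&(L[:,1]>ylo)&(L[:,1]<yhi)
        wood=(Q[...,0]-Q[...,2]).ravel();br=Q.sum(2).ravel()
        wm=np.median(br[box&(wood>60)]) if (box&(wood>60)).any() else 0
        m=box&((br<.78*wm)|(wood<45))
        lab=cv2.connectedComponentsWithStats(m.reshape(420,560).astype(np.uint8))
        k=1+np.argmax(lab[2][1:,4]);P=L[(lab[1]==k).ravel()]
        print(n,"px",len(P))
        for y0 in range(-110,120,15):
            s=P[abs(P[:,1]-y0)<7.5,0]
            if len(s)>1: print(y0,"x %.0f..%.0f mid %.1f"%(s.min(),s.max(),(s.min()+s.max())/2),end="; ")
        print("y",P[:,1].min().round(1),P[:,1].max().round(1))
E
python3 -c "
from h import *
p,y=here();print(tr(p));brush(42)"
```

```text
t 15.65 [503.2 135.   58.9] rot [3.141e+00 1.000e-03 1.480e-01] w 0.1 F [ 0.3 -0.1  0.6]
[-61.2 179.5]
top px 542
-95 x -75..-42 mid -58.6; -80 x -77..-43 mid -60.0; -65 x -76..-42 mid -58.9; -50 x -75..-43 mid -59.3; -35 x -77..-41 mid -58.7; -20 x -76..-42 mid -58.9; -5 x -73..-44 mid -58.3; 10 x -65..-50 mid -57.3; 25 x -64..-51 mid -57.6; 40 x -64..-49 mid -56.6; 55 x -65..-49 mid -57.2; 70 x -64..-49 mid -56.8; 85 x -64..-50 mid -56.8; 100 x -61..-50 mid -55.7; y -92.8 107.9
side px 203
-95 x -74..-40 mid -57.0; -80 x -75..-41 mid -57.9; -65 x -75..-42 mid -58.4; -50 x -74..-43 mid -58.8; -35 x -73..-41 mid -57.2; -20 x -71..-44 mid -57.3; -5 x -62..-49 mid -55.7; 10 x -63..-49 mid -55.8; 25 x -62..-47 mid -54.5; 40 x -63..-49 mid -55.9; 55 x -62..-48 mid -55.0; 70 x -60..-49 mid -54.6; 85 x -59..-50 mid -54.2; y -100.0 92.4
```

The brush lies near x=-58, parallel to the tray within 0.02 rad, but about 7 mm towards +y. I'll push its handle end 8 mm towards -y with the closed fingers.

Call:
{"name": "servo_tool", "arguments": {"linear": [[5,30,20],[5,30,40],[5,30,52],[5,30,60],[5,40,61],[5,48,61],[5,53,61],[5,58,61],[5,62,61],[5,65,61]], "turn": [0,0,0,0,0,0,0,0,0,0], "claw": [0,0,0,0,0,0,0,0,0,0]}}

```text
time: 16.75
eef_pos: [518.7, 72.1, -1.6]
eef_rot: [3.142, -0.001, 0.148]
wrist_force: [0.1, 0.1, -0.1]
width: 0.2
finger_force: 0.0
```

```bash
python3 -c "
from h import *
p,y=here();print(tr(p));brush(42)"
```

```text
t 16.75 [518.7  72.1  -1.6] rot [ 3.142e+00 -1.000e-03  1.480e-01] w 0.2 F [ 0.1  0.1 -0.1]
[-55.5 114.9]
top px 1143
-95 x -75..-42 mid -58.6; -80 x -77..-43 mid -60.0; -65 x -76..-42 mid -58.9; -50 x -75..-43 mid -59.3; -35 x -77..-41 mid -58.7; -20 x -76..-42 mid -58.9; -5 x -73..-44 mid -58.3; 10 x -65..-50 mid -57.3; 25 x -65..-51 mid -57.9; 40 x -72..-33 mid -52.9; 55 x -112..-34 mid -73.1; 70 x -113..-33 mid -73.0; 85 x -113..-33 mid -72.9; 100 x -112..-33 mid -72.6; 115 x -113..-33 mid -73.0; y -92.8 125.0
side px 206
-95 x -74..-40 mid -57.0; -80 x -75..-41 mid -57.9; -65 x -75..-42 mid -58.4; -50 x -74..-43 mid -58.8; -35 x -73..-41 mid -57.2; -20 x -71..-44 mid -57.3; -5 x -62..-49 mid -55.7; 10 x -63..-49 mid -55.8; 25 x -62..-47 mid -54.5; 40 x -63..-49 mid -55.9; 55 x -62..-48 mid -55.0; 70 x -60..-48 mid -54.2; 85 x -59..-50 mid -54.2; y -100.0 92.4
```

No contact yet. I'll check tip height and position before pushing further.

```bash
python3 - <<'E'
from h import *
from cell import grab_frame
p,_=here();q,d=grab_frame("side")
L=[]
for v in range(180,225):
    for u in range(240,275):
        a,b=ray("side",u,v);X=a+b*d[v,u];t=tr(X)
        if d[v,u]>0 and abs(t[0]+55)<22 and 60<t[1]<140 and X[2]<75: L.append((v,u,*t,X[2].round(0),q[v,u].tolist()))
for l in L:
    if l[1] in (250,252,254,256,258): print(*l)
E
```

```text
t 16.85 [518.6  72.1  -1.8] rot [-3.142 -0.     0.147] w -0.1 F [-0.1 -0.2  0.9]
194 254 -64.3 116.3 67.0 [103, 98, 88]
194 258 -50.7 106.2 71.0 [46, 44, 43]
195 254 -64.5 115.9 63.0 [134, 126, 113]
195 256 -58.3 104.4 69.0 [60, 60, 57]
195 258 -51.4 100.8 70.0 [49, 51, 49]
196 254 -64.2 120.3 56.0 [142, 134, 123]
196 256 -59.2 97.3 69.0 [60, 61, 60]
196 258 -51.3 102.5 65.0 [58, 56, 59]
197 254 -64.1 123.3 51.0 [135, 128, 117]
197 256 -58.8 101.7 62.0 [65, 63, 64]
197 258 -51.5 102.4 61.0 [55, 57, 56]
198 256 -58.8 103.9 57.0 [61, 58, 58]
198 258 -51.6 102.2 57.0 [64, 61, 61]
199 252 -70.4 138.8 34.0 [233, 189, 124]
199 254 -63.0 138.0 34.0 [135, 117, 95]
199 256 -59.5 97.5 56.0 [61, 59, 58]
199 258 -51.5 104.5 51.0 [56, 56, 53]
200 252 -71.0 133.6 33.0 [234, 188, 112]
200 254 -63.8 130.4 34.0 [191, 151, 108]
200 256 -59.1 103.4 49.0 [50, 51, 52]
200 258 -52.0 100.8 49.0 [55, 55, 56]
201 252 -72.0 124.8 33.0 [234, 185, 111]
201 254 -64.4 125.8 32.0 [226, 180, 116]
201 256 -59.1 104.3 44.0 [85, 81, 76]
201 258 -51.3 109.0 40.0 [90, 87, 82]
202 252 -72.2 123.8 30.0 [235, 187, 113]
202
[... 413 characters left out ...]
.4 82.5 43.0 [119, 86, 55]
205 252 -75.5 92.3 35.0 [232, 181, 107]
205 254 -67.9 95.0 33.0 [228, 178, 106]
205 256 -61.0 91.2 35.0 [226, 174, 105]
205 258 -54.9 79.1 41.0 [126, 92, 59]
206 252 -75.8 91.1 32.0 [232, 183, 109]
206 254 -69.0 85.6 34.0 [229, 178, 107]
206 256 -61.2 90.4 31.0 [225, 174, 103]
206 258 -55.8 71.6 41.0 [136, 99, 64]
207 252 -76.6 83.1 32.0 [231, 181, 108]
207 254 -69.6 80.8 33.0 [230, 179, 108]
207 256 -62.0 84.0 30.0 [227, 177, 109]
207 258 -56.6 65.6 41.0 [147, 108, 68]
208 254 -70.5 72.4 34.0 [231, 179, 111]
208 256 -63.6 69.2 35.0 [227, 174, 105]
208 258 -56.9 64.2 37.0 [147, 105, 70]
209 254 -71.3 65.6 34.0 [230, 179, 109]
209 256 -64.3 63.3 35.0 [229, 178, 109]
```

Call:
{"name": "servo_tool", "arguments": {"linear": [[0,-15,0],[0,-20,0],[0,-20,2],[0,-20,3.5],[0,-12,3.5],[0,-7,3.5],[0,-4,3.5],[0,-2,3.5],[0,0,3.5],[0,1,3.5]], "turn": [0,0,0,0,0,0,0,0,0,0], "claw": [0,0,0,0,0,0,0,0,0,0]}}

```text
time: 17.9
eef_pos: [518.5, 71.1, -5.5]
eef_rot: [-3.142, 0.0, 0.148]
wrist_force: [0.0, 0.9, -0.1]
width: -0.1
finger_force: 0.2
```

```bash
python3 -c "
from h import *
p,y=here();print(tr(p));brush(42)"
```

```text
t 17.9 [518.5  71.1  -5.5] rot [-3.142  0.     0.148] w -0.1 F [ 0.   0.9 -0.1]
[-55.8 114. ]
top px 1155
-95 x -75..-42 mid -58.6; -80 x -77..-43 mid -60.0; -65 x -76..-42 mid -58.9; -50 x -75..-43 mid -59.3; -35 x -77..-41 mid -58.7; -20 x -76..-42 mid -58.9; -5 x -73..-44 mid -58.3; 10 x -65..-50 mid -57.3; 25 x -65..-51 mid -58.1; 40 x -72..-33 mid -52.9; 55 x -112..-34 mid -73.1; 70 x -113..-33 mid -73.0; 85 x -113..-33 mid -72.9; 100 x -112..-33 mid -72.6; 115 x -113..-33 mid -73.0; y -92.8 125.0
side px 229
-95 x -74..-40 mid -57.0; -80 x -75..-41 mid -57.9; -65 x -75..-42 mid -58.4; -50 x -74..-43 mid -58.8; -35 x -73..-41 mid -57.2; -20 x -71..-44 mid -57.3; -5 x -62..-49 mid -55.7; 10 x -63..-49 mid -55.8; 25 x -62..-47 mid -54.5; 40 x -63..-49 mid -55.9; 55 x -62..-48 mid -55.0; 70 x -60..-48 mid -54.2; 85 x -59..-50 mid -54.2; 100 x -63..-44 mid -53.8; 115 x -62..-46 mid -54.3; y -100.0 122.8
```

Contact is just starting (0.9 N), so the handle end is at about y=101. I'll push 5 mm.

Call:
{"name": "servo_tool", "arguments": {"linear": [[0,1,0],[0,2,0],[0,3,0],[0,4,0],[0,5,0],[0,5,0],[0,2,0],[0,-10,0],[0,-30,-10],[0,-45,-50]], "turn": [0,0,0,0,0,0,0,0,0,0], "claw": [0,0,0,0,0,0,0,0,0,0]}}

```text
time: 19.0
eef_pos: [508.0, 117.1, 42.0]
eef_rot: [-3.141, 0.008, 0.147]
wrist_force: [0.2, 0.8, 0.0]
width: 0.7
finger_force: 0.0
```

```bash
python3 -c "
from h import *
p,y=here();print(tr(p));brush(42)
print(rel(p,y,W(-155,-5,75),.05),rel(p,y,W(-130,-5,75),.05))"
```

```text
t 19.0 [508.  117.1  42. ] rot [-3.141  0.008  0.147] w 0.7 F [0.2 0.8 0. ]
[-59.2 161. ]
top px 647
-95 x -75..-42 mid -58.6; -80 x -77..-43 mid -60.0; -65 x -76..-42 mid -58.9; -50 x -75..-43 mid -59.3; -35 x -77..-41 mid -58.7; -20 x -76..-42 mid -58.9; -5 x -73..-44 mid -58.3; 10 x -65..-50 mid -57.3; 25 x -65..-51 mid -57.9; 40 x -64..-49 mid -56.6; 55 x -65..-49 mid -56.9; 70 x -64..-49 mid -56.8; 85 x -64..-50 mid -56.8; 100 x -68..-44 mid -56.1; 115 x -101..-33 mid -67.4; y -92.8 125.0
side px 206
-95 x -74..-40 mid -57.0; -80 x -75..-41 mid -57.9; -65 x -75..-42 mid -58.4; -50 x -74..-41 mid -57.6; -35 x -73..-41 mid -57.2; -20 x -71..-44 mid -57.3; -5 x -62..-49 mid -55.7; 10 x -63..-49 mid -55.8; 25 x -62..-47 mid -54.5; 40 x -63..-49 mid -55.9; 55 x -62..-48 mid -55.0; 70 x -60..-48 mid -54.2; 85 x -59..-50 mid -54.2; y -100.0 92.4
([np.float64(-94.9), np.float64(166.5), np.float64(-33.0)], np.float64(0.097)) ([np.float64(-69.9), np.float64(166.4), np.float64(-33.0)], np.float64(0.097))
```

Neither camera shows any movement, so the handle end sits just short of the fingers and the brush origin is about +3. That already clears the bay ends (±106) and the neck at y=6. Now the two-finger push into the bay.

Call:
{"name": "servo_tool", "arguments": {"linear": [[0,0,-30],[-60,169,-33],[-60,169,-33],[-60,169,-33],[-60,169,-33],[-60,169,-33],[-60,169,-33],[-60,169,-33],[-60,169,-33],[-60,169,-33]], "turn": [0.05,0.1,0.1,0.1,0.1,0.1,0.1,0.1,0.1,0.1], "claw": [0,50,100,100,100,100,100,100,100,100]}}

```text
time: 20.1
eef_pos: [477.5, -59.0, 77.4]
eef_rot: [-3.141, 0.0, 0.049]
wrist_force: [-0.8, -0.4, 0.2]
width: 85.4
finger_force: 0.0
```

```bash
python3 -c "
from h import *
p,y=here();print(tr(p))
for x in (-120,-85,-45,-33): print(x,rel(p,y,W(x,-8,-14.5),.05))"
```

```text
t 20.1 [477.5 -59.   77.4] rot [-3.141  0.     0.049] w 85.4 F [-0.8 -0.4  0.2]
[-116.1   -8.3]
-120 ([np.float64(-3.9), np.float64(0.1), np.float64(91.9)], np.float64(-0.001))
-85 ([np.float64(30.9), np.float64(-3.5), np.float64(91.9)], np.float64(-0.001))
-45 ([np.float64(70.7), np.float64(-7.7), np.float64(91.9)], np.float64(-0.001))
-33 ([np.float64(82.6), np.float64(-8.9), np.float64(91.9)], np.float64(-0.001))
```

Call:
{"name": "servo_tool", "arguments": {"linear": [[-3,0,30],[-3,0,60],[-3,0,78],[-3,0,87],[-3,0,92],[5,-1,92],[15,-2,92],[24,-3,92],[29,-3.5,92],[33,-3.5,92]], "turn": [0,0,0,0,0,0,0,0,0,0], "claw": [100,100,100,100,100,100,100,100,100,100]}}

```text
time: 21.1
eef_pos: [511.6, -55.0, -14.0]
eef_rot: [3.141, -0.001, 0.048]
wrist_force: [-0.6, -0.5, -0.7]
width: 85.7
finger_force: 0.0
```

Call:
{"name": "servo_tool", "arguments": {"linear": [[4,-0.5,0],[8,-1,0],[12,-1.3,0],[16,-1.7,0],[20,-2,0],[23,-2.4,0],[26,-2.8,0],[29,-3,0],[32,-3.4,0],[34,-3.6,0]], "turn": [0,0,0,0,0,0,0,0,0,0], "claw": [100,100,100,100,100,100,100,100,100,100]}}

```text
time: 22.1
eef_pos: [544.4, -49.7, -14.5]
eef_rot: [-3.142, -0.0, 0.048]
wrist_force: [-2.4, 0.2, 1.8]
width: 85.5
finger_force: 1.6
```

```bash
python3 -c "
from h import *
p,y=here();print(tr(p));brush(40,-90,14,('side',))"
```

```text
t 22.1 [544.4 -49.7 -14.5] rot [-3.142 -0.     0.048] w 85.5 F [-2.4  0.2  1.8]
[-48.5  -9.4]
side px 663
-110 x -30..11 mid -9.8; -95 x -43..12 mid -15.6; -80 x -42..12 mid -15.3; -65 x -58..13 mid -22.9; -50 x -61..11 mid -24.8; -35 x -59..13 mid -23.5; -20 x -64..12 mid -25.7; -5 x -62..2 mid -30.1; 10 x -61..1 mid -29.9; 25 x -62..3 mid -29.3; 40 x -61..2 mid -29.6; 55 x -61..3 mid -29.1; 70 x -60..2 mid -28.8; 85 x -62..-0 mid -31.0; 100 x -70..-8 mid -38.9; 115 x -76..-5 mid -40.6; y -116.0 124.8
```

Call:
{"name": "servo_tool", "arguments": {"linear": [[2,-0.2,0],[4,-0.4,0],[6,-0.6,0],[7,-0.7,0],[8,-0.8,0],[9,-0.9,0],[10,-1,0],[11,-1,0],[11.5,-1,0],[12,-1,0]], "turn": [0,0,0,0,0,0,0,0,0,0], "claw": [100,100,100,100,100,100,100,100,100,100]}}

```text
time: 23.15
eef_pos: [556.9, -48.1, -14.1]
eef_rot: [-3.142, -0.002, 0.048]
wrist_force: [-1.8, 0.2, 3.0]
width: 85.5
finger_force: 1.7
```

```bash
cat >> h.py <<'E'
def zmap(xs,ys,n="side"):
    "heights from the side depth picture on a tray grid: median z of pixels whose point falls in the cell"
    from cell import grab_frame
    q,d=grab_frame(n);np.savez("last_z.npz",p=q,d=d);Tm=np.array(C[n]["world_from_camera"]);K=np.array(C[n]["intrinsics"])
    v,u=np.mgrid[:420,:560];X=np.linalg.solve(K,np.stack([(u*d).ravel(),(v*d).ravel(),d.ravel()])).T@Tm[:3,:3].T+Tm[:3,3]
    L=(X[:,:2]-c_)@R_;ok=d.ravel()>0
    print("y\\x",xs)
    for y in ys:
        r=[]
        for x in xs:
            m=ok&(abs(L[:,0]-x)<3)&(abs(L[:,1]-y)<8)&(X[:,2]<60);r.append("%4.0f(%d)"%(np.median(X[m,2]),q.reshape(-1,3)[m].astype(int).sum(1).mean()) if m.sum() else "  --")
        print(y,*r)
E
python3 -c "
from h import *
p,y=here();print(tr(p));zmap(list(range(-50,20,6)),range(-110,115,15))"
```

```text
t 23.15 [556.9 -48.1 -14.1] rot [-3.142e+00 -2.000e-03  4.800e-02] w 85.5 F [-1.8  0.2  3. ]
[-36.   -9.7]
y\x [-50, -44, -38, -32, -26, -20, -14, -8, -2, 4, 10, 16]
-110   33(512)   33(508)   33(513)   34(479)   34(459)   34(486)   33(488)   33(473)   32(479)   33(467)   34(460)   33(507)
-95   34(514)   34(513)   33(517)   33(471)   39(301)   31(326)   32(289)   30(312)   29(310)   27(317)   27(299)   34(483)
-80   35(512)   35(513)   33(513)   34(463)   37(281)   33(292)   37(297)   35(298)   32(293)   34(285)   27(305)   31(394)
-65   39(563)   38(362)   49(306)   46(462)   41(381)   40(289)   37(280)   35(275)   34(277)   34(306)   25(297)   33(437)
-50   34(519)   38(461)   34(476)   34(478)   39(410)   41(534)   40(540)   38(519)   35(530)   33(376)   25(299)   30(411)
-35   33(465)   --   --   --   45(546)   41(474)   41(459)   39(475)   37(464)   36(417)   26(299)   34(475)
-20   33(437)   34(385)   --   --   --   40(414)   38(401)   37(384)   37(357)   31(337)   27(294)   31(425)
-5   33(395)   34(310)   --   --   --   40(364)   41(357)   38(369)   37(372)   28(366)   27(297)   31(445)
10   33(463)   31(280)   --   --   --   --   38(336)   37(348)   26(329)   27(376)   29(482)   34(503)
25   35(399)   32(321)   --   35(239)   --   --   38(352)   37(331)   26(288)   30(374)   34(489)   31(527)
40   33(416)   33(328)   --   33(258)   33(268)   35(227)   --   37(311)   26(283)   27(332)   36(494)   33(539)
55   33(415)   33(306)   36(262)   --   --   --   --   --   27(294)   27(335)   33(497)   32(525)
70   34(495)   33(325)   --   --   --   --   --   --   24(279)   32(388)   34(497)   33(509)
85   33(431)   34(330)   35(316)   --   --   --   --   --   26(299)   29(359)   34(506)   34(529)
100   34(380)   33(328)   32(327)   --   --   --   --   --   --   30(445)   34(503)   34(520)
```

The head has tipped in: its front is on the floor and its rear is still at 41. I'll push 3 mm more, then back off and look.

Call:
{"name": "servo_tool", "arguments": {"linear": [[1,0,0],[2,0,0],[3,0,0],[3,0,0],[3,0,0],[1,0,0],[-3,0,0],[-8,0,0],[-14,0,0],[-20,0,0]], "turn": [0,0,0,0,0,0,0,0,0,0], "claw": [100,100,100,100,100,100,100,100,100,100]}}

```text
time: 24.2
eef_pos: [535.1, -49.1, -14.5]
eef_rot: [-3.141, 0.0, 0.048]
wrist_force: [-0.5, 0.1, 0.3]
width: 85.3
finger_force: 0.0
```

```bash
python3 -c "
from h import *
p,y=here();print(tr(p));zmap(list(range(-38,20,6)),range(-110,115,15))"
```

```text
t 24.2 [535.1 -49.1 -14.5] rot [-3.141  0.     0.048] w 85.3 F [-0.5  0.1  0.3]
[-57.7  -7.3]
y\x [-38, -32, -26, -20, -14, -8, -2, 4, 10, 16]
-110   33(512)   33(475)   35(469)   33(471)   34(488)   33(481)   34(480)   33(472)   34(471)   33(510)
-95   33(516)   34(460)   26(273)   28(271)   30(280)   29(307)   31(321)   29(283)   26(304)   32(455)
-80   33(517)   32(460)   33(259)   33(286)   33(294)   33(306)   34(299)   31(256)   26(292)   32(455)
-65   33(512)   32(511)   35(243)   34(292)   35(287)   33(268)   35(285)   33(269)   26(295)   29(414)
-50   34(512)   33(484)   34(463)   35(503)   37(499)   34(504)   36(516)   36(512)   26(304)   32(424)
-35   34(515)   33(491)   35(390)   36(445)   36(487)   36(424)   35(473)   35(405)   26(306)   31(420)
-20   33(519)   34(475)   33(363)   34(367)   34(371)   35(383)   35(382)   31(378)   27(298)   31(426)
-5   36(503)   34(533)   29(410)   31(366)   34(386)   33(388)   32(377)   26(332)   26(325)   33(421)
10   35(469)   34(505)   33(486)   34(404)   34(370)   32(364)   26(316)   28(391)   30(484)   32(529)
25   33(386)   33(506)   34(479)   33(417)   33(348)   32(331)   26(291)   30(373)   33(497)   33(511)
40   33(462)   31(481)   32(484)   32(400)   31(345)   31(342)   27(274)   29(361)   35(496)   33(514)
55   --   32(463)   32(454)   32(428)   30(323)   33(339)   26(299)   30(357)   33(497)   35(514)
70   --   --   33(445)   33(384)   33(312)   32(310)   27(278)   29(381)   35(496)   34(496)
85   --   --   34(436)   33(419)   33(304)   31(305)   26(294)   29(360)   33(501)   34(526)
100   --   --   --   32(487)   32(420)   32(475)   30(472)   24(404)   34(498)   35(514)
```

The brush now lies flat in the bay: head top about 35 across x -29 to 6, handle top about 33. Next the bar: lift, fetch the knob's position, go above it.

```bash
python3 - <<'E'
from h import *
p,y=here()
q=np.load("last_z.npz");d=q["d"];Q=q["p"].astype(int)
L=[]
for v in range(200,232):
    for u in range(295,330):
        a,b=ray("side",u,v);X=a+b*d[v,u];t=tr(X)
        if d[v,u]>0 and 55<X[2]<90 and 60<t[0]<140 and -100<t[1]<0: L.append([*X,*t])
L=np.array(L);print(len(L),np.median(L,0).round(1),L.min(0).round(0),L.max(0).round(0))
k=np.median(L,0)[:3];print(rel(p,y,(700,-63,75),1.72))
E
```

```text
t 24.25 [533.7 -48.9 -14.6] rot [-3.141e+00  2.000e-03  4.800e-02] w 85.2 F [-1.7 -0.3  0.1]
34 [705.9 -71.2  72.9 107.1 -54.8] [700. -78.  57. 101. -62.] [713. -61.  84. 115. -45.]
([np.float64(165.5), np.float64(22.0), np.float64(-89.6)], np.float64(-1.672))
```

Call:
{"name": "servo_tool", "arguments": {"linear": [[-5,0,-40],[-5,0,-90],[-5,0,-90],[-5,0,-90],[-5,0,-90],[-5,0,-90],[-5,0,-90],[-5,0,-90],[-5,0,-90],[-5,0,-90]], "turn": [0,0,-0.14,-0.28,-0.42,-0.56,-0.7,-0.84,-0.98,-1.12], "claw": [100,100,80,50,50,50,50,50,50,50]}}

```text
time: 25.25
eef_pos: [530.6, -49.4, 75.5]
eef_rot: [-3.141, -0.0, 1.174]
wrist_force: [-1.1, 0.4, 0.2]
width: 42.5
finger_force: 0.0
```

```bash
python3 -c "
from h import *
p,y=here();print(rel(p,y,(702,-64,75),1.73))"
```

```text
t 25.25 [530.6 -49.4  75.5] rot [-3.141 -0.     1.174] w 42.5 F [-1.1  0.4  0.2]
([np.float64(52.8), np.float64(163.7), np.float64(0.5)], np.float64(-0.556))
```

Call:
{"name": "servo_tool", "arguments": {"linear": [[54,166,0],[54,166,0],[54,166,0],[54,166,0],[54,166,0],[54,166,0],[54,166,0],[54,166,0],[54,166,0],[54,166,0]], "turn": [-0.12,-0.24,-0.36,-0.48,-0.556,-0.556,-0.556,-0.556,-0.556,-0.556], "claw": [50,50,50,50,50,50,50,50,50,50]}}

```text
time: 26.25
eef_pos: [704.5, -64.8, 75.8]
eef_rot: [3.142, -0.0, 1.723]
wrist_force: [0.1, -0.8, 0.5]
width: 42.9
finger_force: 0.0
```

```bash
python3 -c "
from h import *
p,y=here();print(rel(p,y,(705,-64,17),1.73));q,d=tips(40)"
```

```text
t 26.25 [704.5 -64.8  75.8] rot [ 3.142 -0.     1.723] w 42.9 F [ 0.1 -0.8  0.5]
([np.float64(0.7), np.float64(0.6), np.float64(58.8)], np.float64(-0.007))
t 26.25 [704.5 -64.8  75.8] rot [ 3.142 -0.     1.723] w 42.9 F [ 0.1 -0.8  0.5]
38 [[728.0, -64.0, 122.0], [728.0, -63.0, 124.0], [678.0, -75.0, 125.0], [675.0, -74.0, 128.0], [678.0, -76.0, 129.0], [737.0, -71.0, 129.0], [728.0, -64.0, 129.0], [678.0, -73.0, 131.0], [741.0, -68.0, 131.0], [738.0, -68.0, 131.0], [672.0, -67.0, 132.0], [738.0, -62.0, 132.0], [675.0, -75.0, 132.0], [728.0, -63.0, 132.0]]
```

Call:
{"name": "servo_tool", "arguments": {"linear": [[1,0,20],[1,0,40],[1,0,52],[1,0,59],[1,0,59],[1,0,59],[1,0,59],[1,0,59],[1,0,59],[1,0,59]], "turn": [0,0,0,0,0,0,0,0,0,0], "claw": [50,50,50,50,25,25,25,25,25,25]}}

```text
time: 27.3
eef_pos: [704.9, -63.8, 16.9]
eef_rot: [3.141, 0.0, 1.724]
wrist_force: [0.2, 0.5, 0.7]
width: 21.6
finger_force: 0.0
```

Call:
{"name": "servo_tool", "arguments": {"linear": [[0.4,-9,0],[1.5,-17.5,0],[3.3,-26,0],[5.8,-34.5,0],[9,-42.7,0],[12.6,-50.7,0],[17,-58.3,0],[22,-65.6,0],[27.4,-72.5,0],[33.4,-79,0]], "turn": [0.078,0.156,0.234,0.312,0.39,0.468,0.546,0.624,0.702,0.78], "claw": [25,25,25,25,25,25,25,25,25,25]}}

```text
time: 28.3
eef_pos: [622.0, -43.4, 16.9]
eef_rot: [3.14, -0.0, 0.941]
wrist_force: [0.2, -1.4, -0.7]
width: 21.2
finger_force: 0.8
```

Call:
{"name": "servo_tool", "arguments": {"linear": [[0.4,-9,0],[1.5,-17.5,0],[3.3,-26,0],[5.8,-34.5,0],[9,-42.7,0],[12.6,-50.7,0],[17,-58.3,0],[22,-65.6,0],[25,-69,0],[27.4,-72.5,0]], "turn": [0.078,0.156,0.234,0.312,0.39,0.468,0.546,0.624,0.66,0.702], "claw": [25,25,25,25,25,25,25,25,25,25]}}

```text
time: 29.3
eef_pos: [579.0, 21.9, 16.7]
eef_rot: [3.141, -0.0, 0.241]
wrist_force: [0.8, -2.0, -1.0]
width: 21.7
finger_force: 0.6
```

```bash
python3 -c "
from h import *
p,y=here();print(tr(p),rel(p,y,(571,27.4,17),.155));print(W(101-114,65,0))"
```

```text
t 29.3 [579.   21.9  16.7] rot [ 3.141 -0.     0.241] w 21.7 F [ 0.8 -2.  -1. ]
[-3.5 56.2] ([np.float64(-6.4), np.float64(-7.2), np.float64(-0.3)], np.float64(0.086))
[568.26834438  29.18351567   0.        ]
```

Call:
{"name": "servo_tool", "arguments": {"linear": [[-3,-1,0],[-6,-3,0],[-7,-5,0],[-7,-7,0],[-7,-9,0],[-7,-10,0],[-7,-11,0],[-7,-12,0],[-7,-13,0],[-7,-13,0]], "turn": [0.01,0.03,0.05,0.08,0.08,0.08,0.08,0.08,0.08,0.08], "claw": [25,25,25,25,25,25,25,25,25,25]}}

```text
time: 30.3
eef_pos: [569.1, 32.0, 16.5]
eef_rot: [3.14, 0.0, 0.163]
wrist_force: [0.6, -4.8, 0.3]
width: 21.1
finger_force: 2.6
```

```bash
python3 -c "
from h import *
p,y=here();print(tr(p))"
```

```text
t 30.3 [569.1  32.   16.5] rot [3.14  0.    0.163] w 21.1 F [ 0.6 -4.8  0.3]
[-11.8  67.6]
```

Call:
{"name": "servo_tool", "arguments": {"linear": [[0,-0.5,0],[0,-1,0],[0,-1.5,0],[0,-1.5,0],[0,-1.5,0],[0,-1.5,0],[0,-1.5,0],[0,-1.5,0],[0,-1.5,0],[0,-1.5,0]], "turn": [0,0,0,0,0,0,0,0,0,0], "claw": [25,25,25,25,25,25,25,25,25,25]}}

```text
time: 31.3
eef_pos: [569.1, 32.1, 16.6]
eef_rot: [3.139, 0.0, 0.163]
wrist_force: [-0.1, -11.5, 0.4]
width: 21.8
finger_force: 5.1
```

The bar is on its stop: the force rose to 11.5 N and it moved no further. I'll centre, open, and lift away.

Call:
{"name": "servo_tool", "arguments": {"linear": [[0,2.5,0],[0,4,0],[0,4,0],[0,4,0],[0,4,-20],[0,4,-60],[0,4,-100],[-100,4,-120],[-100,4,-120],[-100,4,-120]], "turn": [0,0,0,0,0,0,0,0,0,0], "claw": [25,25,50,50,50,50,50,50,50,50]}}

```text
time: 32.3
eef_pos: [463.0, 14.8, 136.5]
eef_rot: [-3.14, 0.006, 0.162]
wrist_force: [-0.3, 0.4, -0.7]
width: 42.5
finger_force: 0.0
```

```bash
python3 -c "
from h import *
here();zmap(list(range(-38,20,6)),range(-110,115,15));crop('fin','side',(165,245,230,335),7)"
```

```text
t 32.3 [463.   14.8 136.5] rot [-3.14   0.006  0.162] w 42.5 F [-0.3  0.4 -0.7]
y\x [-38, -32, -26, -20, -14, -8, -2, 4, 10, 16]
-110   34(505)   33(484)   33(435)   34(466)   35(471)   34(464)   33(471)   33(455)   32(418)   34(503)
-95   34(509)   33(459)   30(264)   31(286)   31(290)   32(305)   29(324)   30(277)   26(280)   32(460)
-80   33(506)   34(504)   34(258)   33(287)   32(285)   34(301)   34(285)   34(262)   27(290)   32(415)
-65   33(505)   34(499)   33(248)   35(280)   34(262)   34(268)   34(272)   34(269)   26(286)   33(419)
-50   33(508)   34(480)   33(454)   35(509)   34(440)   34(494)   36(504)   36(523)   26(290)   33(433)
-35   35(507)   33(481)   35(383)   34(491)   37(476)   35(462)   37(463)   36(412)   26(302)   32(466)
-20   33(512)   33(508)   33(401)   34(359)   32(362)   34(384)   36(379)   33(373)   28(291)   30(416)
-5   33(510)   35(523)   26(315)   34(344)   34(376)   34(376)   32(362)   28(375)   26(372)   31(427)
10   33(513)   32(494)   33(474)   26(437)   33(342)   32(358)   27(290)   27(368)   32(485)   32(521)
25   33(510)   33(502)   33(472)   33(420)   32(343)   34(327)   26(290)   29(350)   33(488)   33(504)
40   34(510)   31(518)   34(479)   36(402)   33(340)   33(337)   29(278)   27(333)   32(486)   34(530)
55   34(507)   33(480)   34(491)   46(481)   45(417)   45(333)   45(446)   40(439)   37(497)   39(489)
70   34(509)   33(534)   34(490)   41(385)   39(324)   34(186)   47(327)   38(422)   48(536)   45(511)
85   32(505)   34(484)   33(455)   32(485)   --   --   --   --   --   --
100   33(503)   34(479)   34(491)   31(492)   33(360)   --   --   --   33(494)   34(490)
```

View pics/fin.png

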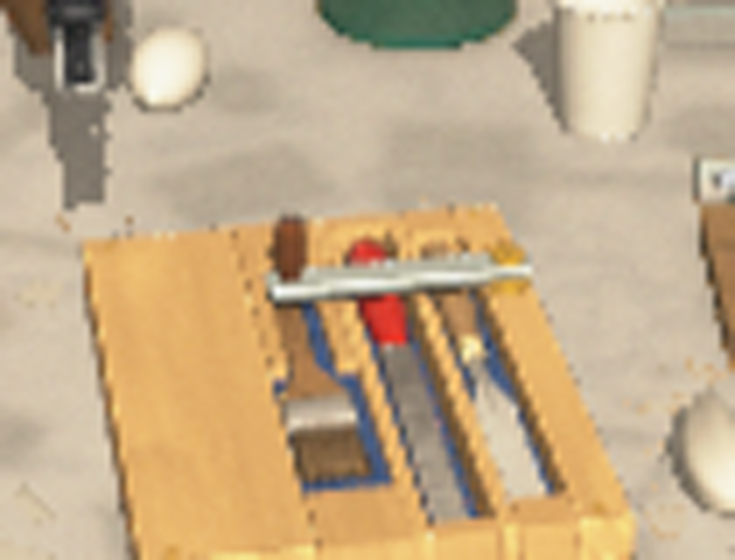

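The final picture shows the brush flat in its blue bay at about (325,430), with the bar across all three handles from (280,285) to (525,270). The file, the spatula and the other things in view have not moved, and the gripper is clear.

```bash
python3 -c "
from cell import workorder
print(workorder.job_done())"
```

```text
the job is handed in; nothing more can be done
None
```

The job is handed in: the brush lies flat in its own compartment, the bar is swung back to its stop across the handles, and the gripper is clear, at about 32 s of the 72 s allowed.

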